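Turn the leaf of a recipe book held by page keepers

ROBOT

A 7-joint arm with a two-finger parallel gripper is mounted at the origin on a cart in front of the work surface, level with it; the furniture and walls round the work are solid. World frame = base frame: x ahead of the robot, y to its left, z up, the work surface at z = 0. Lengths are in m, angles in rad, forces in N, time in s.
With the tool pointing down it reaches from about 0.35 to 0.9 m from the base axis. Payload 7.2 kg.
Tool frame: the origin (TCP) lies between the finger pads; the fingertips stand 8 mm ahead of it and the grasp point (between the pads) lies 11 mm behind it; z points along the fingers, y is the line along which they close (so a half turn about z gives the same grasp; the last joint's range is limited). The gripper opens to 85 mm and grips with 20 to 120 N. Pads are 22 mm wide; open, the fingers measure 114 mm over their backs; the gripper's body (76 mm by 85 mm) begins 54 mm behind the grasp point. The pads swing forward as they close: fully open they stand 13 mm farther back than shut.
Start: joints at [-1.249, 0.411, -0.013, 1.596, 0.006, 1.134, -0.082], TCP at [0.238, 0.578, 0.239] pointing down, gripper open.
Joint ranges: [-2.95, 2.95], [-0.29, 1.99], [-1.47, 1.44], [0.14, 2.54], [-1.03, 4.17], [0.13, 1.85], [-2.86, 2.86]. Speed limits (rad/s): [2.39, 2.39, 3.01, 3.01, 3.14, 3.14, 3.14].

INTERFACE

Orientations are given as a unit quaternion [w, x, y, z].
In Python, from rig import env gives the robot as it stands. Calls block until the motion is done:
- env.movep(position, orientation): joint-space move of the TCP to a pose.
- env.line_to(position, vel=0.15, orientation=None, guard=None): straight line of the TCP; orientation=None keeps the orientation; vel is the mean speed in m/s. With guard (N) it stops when the force on the tool has changed by that much, and returns True; else False.
- env.goto_joints(angles): joint-space move.
- env.open() and env.clamp(squeeze=None): open the fingers fully, or close them until they stop; squeeze is the grip in N (None keeps the last).
- env.dwell(seconds).
- env.solve_ik(position, orientation): joint angles nearest the present ones, or None.
- env.observe(): the state.
- env.snapshot(name): name is "scene" or "top" or "wrist"; returns the picture (480x640x3 uint8, red, green, blue); there is no depth.
- env.get_calibration(name): a dict with "fov_y" (degrees; the focal length in pixels is half the picture's height over the tangent of half this angle, whatever the lens; pixels are square), "cx", "cy" (the principal point, pixels), "extrinsics" (4x4, takes a point from camera to world coordinates). Camera axes: x right, y up, looking along -z (the intrinsics and any distortion apply to the point x, -y, -z); pixel columns grow to the right and rows downward; lengths in m; the calibration is good to about 2 mm. A picture is of the moment at which its call begins: read the wrist's pose just before it. get_calibration takes no time and is no camera call; for the wrist camera it gives the pose at the moment of the call.
A pose or a line that the arm cannot do raises env.Unreachable and nothing moves.
- env.close_job(): hands the job in; it is judged then, once.
The state is a dict: "clock": time; "joints": joint angles; "dq": joint speeds; "joint_efforts": joint torques, N m; "tcp_pos": TCP position; "tool_rot": TCP orientation; "wrist_force": force on the tool from outside, world axes, zero at the start; "wrist_torque": the same for the moment, N m; "grip_width": opening from 0.0 (shut) to 1.0 (fully open); "grip_force": force on a finger pad.
Only numpy, scipy, OpenCV 4.12 (cv2) and the standard library are available. Lean on these libraries where they do the work, as an engineer would, in place of code of your own. Each camera call takes 0.05 s, during which the arm holds its last target. There are 200 camera calls.

TASK

A ring-bound recipe book lies open on a cookbook stand, and the right page keeper has been swung up over the right-hand leaf. Using only the fingertips or the outside of the fingers, push the right keeper outwards until it lies right along the ledge, turn the top right-hand leaf (only that one) over the rings by its tab until it lies flat on the left side, then push the left keeper up over the turned leaf as far as it goes. Push gently, do not grip or pick up anything, and leave the things standing around where they are.

Things in the scene. Friction and masses are not known exactly. Their poses are not given: they have to be found in the camera images.
- recipe_stand: Cookbook stand of pale wood, fixed, 225 x 380 x 170 mm, with an open ring book on it. Origin under its middle on the worktop; x away from the reader, y to the reader's left. The page slopes up at 35 degrees: up-slope u = (0.819, 0, 0.574), out of the page n = (-0.574, 0, 0.819) here. Board and pages are 324 mm wide; only leaf tabs stand out at the sides, with free space below them.
- ring_axis (a point): Lower end of the axis of the four wire rings (14 mm radius) along the book's middle. The leaves turn about this axis, which runs along u from here. In the frame of recipe_stand: (-0.0985, 0, 0.0413). Axes as recipe_stand.
- leaf_tab (a point): Middle of the outer edge of the tab of the top right-hand leaf: the upper one of the two tabs on the right. 50 mm long (along u), 3 mm thick, standing out 24 mm beyond the leaf's side; this edge is 186 mm from the ring axis, 136 mm up the slope from point ring_axis and at the start 119 mm above the worktop.
- leaf (a joint): Angle of the top right-hand leaf about the ring axis: 0 flat on the right, 3.14 flat on the left (stops). Stiff white printed board 152 x 200 x 3 mm, 65 to 105 g, turning freely: it falls back to the right before 1.57 (square off the page) and over to the left by its own weight after that. A keeper lying over a page blocks it.
- next_leaf (a joint): Angle of the leaf under the top right-hand one, on the same rings, same size, 4.5 mm below it; 0 is flat on the right, where it must stay. Its tab, of the same size, is the lower one on the right, its middle 62 mm further down the slope.
- keeper_right_knob (a point): Middle of the thick part of the right keeper's wooden knob (16 mm diameter, 10 mm high, standing out along n). It is 20 mm above the page, 13 mm above the steel arm's face and 7 mm below the knob's top, and 62 mm from the pivot axis.
- keeper_right_pivot (a point): Centre of the right keeper's pivot on the wooden ledge (18 mm wide, along the foot of the page), 100 mm right of the middle, 6.5 mm out (along n) from the top leaf's mid-plane. The pivot axis is along n. In the frame of recipe_stand: (-0.1096, -0.1, 0.0414). Axes as recipe_stand.
- keeper_right (a joint): Angle of the right page keeper, a flat steel arm 12 mm wide, 4 mm thick, 72 mm long, turning in the plane of the page 3 mm in front of it. 0: folded away, pointing to the right along the ledge (stop); 1.57: pointing straight up the slope across the page (stop). Friction (0.6 N at the knob) keeps it where it is left. Starts at 1.1 to 1.57.
- keeper_left_knob (a point): Middle of the thick part of the left keeper's knob; mirror image of the right one.
- keeper_left_pivot (a point): Centre of the left keeper's pivot, 100 mm left of the middle; mirror image of the right one. In the frame of recipe_stand: (-0.1096, 0.1, 0.0414).
- keeper_left (a joint): Angle of the left page keeper, mirror image of the right one. 0: folded away, pointing to the left along the ledge (stop); 1.57: pointing straight up the slope across the left page (stop). Starts at 0 to 0.08.
- mandarin: Mandarin, 55 mm wide and 48 mm high, loose on the worktop to the right of the stand's foot. Origin under its middle. To be left alone.
- garlic: Garlic bulb, about 50 mm wide and high, loose on the worktop to the left of the stand. Origin under its middle. To be left alone.
- salt_shaker: Clear salt shaker, 44 mm wide and 90 mm high, loose on the worktop to the left of the stand, further back. Origin under its middle. To be left alone.

How it is judged:
By the outcome, as a careful person would: the job done as asked, in the order asked, and still so for the second after the job is handed in, with the robot touching nothing.
It also fails if it takes over 53 s, if anything falls off the work surface, if the arm or the gripper's body presses on something with over 40 N, if the wrist force passes 120 N, or if a joint passes its speed limit or range.

## Working session

There is one attempt and no reset: what is moved stays moved. The work goes in short steps, each a Python script; the robot and the scene stay as the last script left them, time stands still between calls to the robot, and variables do not carry over. Pictures are saved under pics/ and viewed, at most 10 in all, crops included, and the job is handed in when it is done.

```bash
mkdir -p pics; ls; python3 - <<'E'
from rig import env
import cv2,numpy as np
for n in("scene","top"):
    im=env.snapshot(n); cv2.imwrite(f"pics/{n}0.png",im[:,:,::-1])
    c=env.get_calibration(n); print(n,c)
print(env.observe())
E
```

```text
pics
scene {'fov_y': 56.1494574501014, 'cx': 318.2644542496131, 'cy': 238.56687887670086, 'extrinsics': array([[-0.72875272,  0.58748541, -0.35182433,  0.16168123],
       [-0.68465608, -0.63475549,  0.35823387,  0.34654393],
       [-0.01286525,  0.50194258,  0.86480525,  1.03443243],
       [ 0.        ,  0.        ,  0.        ,  1.        ]])}
top {'fov_y': 42.332548695944084, 'cx': 313.87047954213546, 'cy': 237.26749105175702, 'extrinsics': array([[ 0.09823295,  0.85558312, -0.5082596 , -0.24959696],
       [-0.99508662,  0.07810213, -0.06084967, -0.13469865],
       [-0.01236579,  0.51173977,  0.85905151,  1.45826812],
       [ 0.        ,  0.        ,  0.        ,  1.        ]])}
{'clock': 0.1, 'joints': array([-1.24921531,  0.41182525, -0.01270695,  1.59696447,  0.0056015 ,
        1.13428323, -0.08223203]), 'dq': array([-2.33214643e-03, -2.01731626e-03,  1.51616626e-03, -5.00630241e-03,
        4.81577430e-04,  4.24993759e-04,  2.81947135e-05]), 'joint_efforts': array([ 3.21303516e-03, -6.01828122e+01,  6.84877262e-01, -3.00087547e+01,
        1.40450767e-02,  6.58275734e-03,  1.30085289e-05]), 'tcp_pos': array([0.23736453, 0.57770578, 0.23853216]), 'tool_rot': array([-8.78782172e-05,  1.93664863e-01,  9.81067479e-01, -7.16978851e-04]), 'wrist_force': array([-0.71037768, -0.00301781, -0.6718109 ]), 'wrist_torque': array([0.01517355, 0.01894319, 0.0260055 ]), 'grip_force': 0.0, 'grip_width': 0.9990701518565959}
```

View pics/scene0.png

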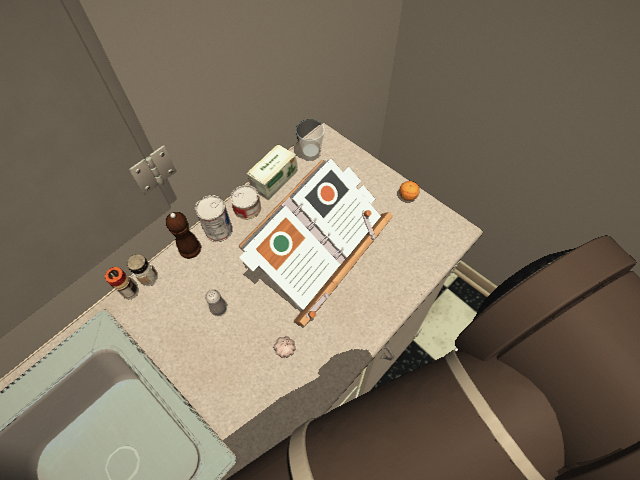

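View pics/top0.png

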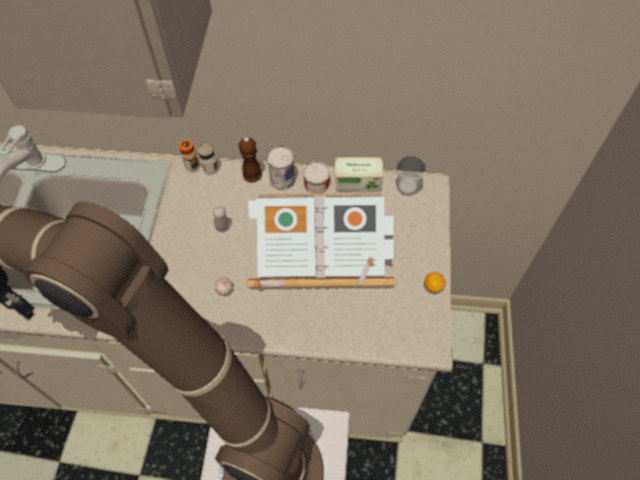

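The scene picture shows the stand at about (315,240), with the keeper up at (366,214). In the top picture the stand is centred at about (320,240), the right knob is at (371,261), the right tabs are at (389,225) and (389,243), and the left ledge end is at (249,283). I'll enlarge both.

```bash
python3 - <<'E'
import cv2,numpy as np
a=cv2.imread("pics/scene0.png")[145:335,230:400]; b=cv2.imread("pics/top0.png")[185:300,238:404]
cv2.imwrite("pics/c1.png",cv2.resize(b,None,fx=4.8,fy=4.8,interpolation=cv2.INTER_CUBIC))
cv2.imwrite("pics/c2.png",cv2.resize(a,None,fx=3.15,fy=3.15,interpolation=cv2.INTER_CUBIC))
E
```

```text
(no output)
```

View pics/c1.png

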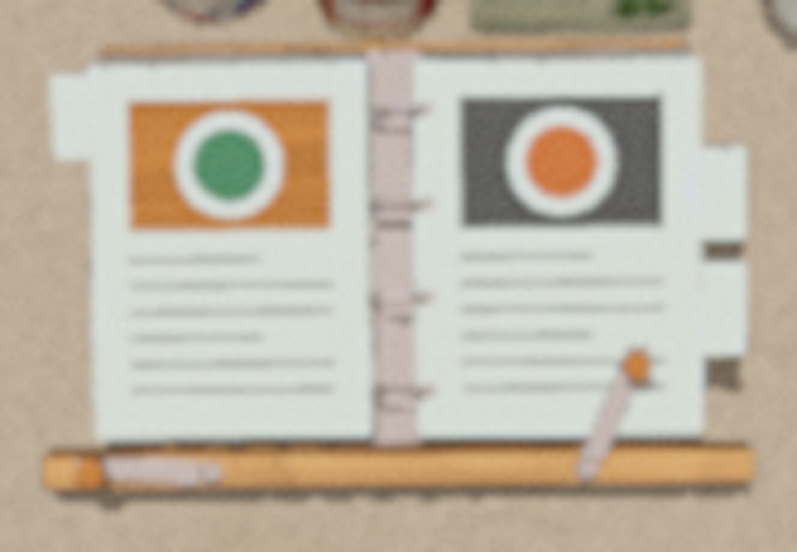

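View pics/c2.png

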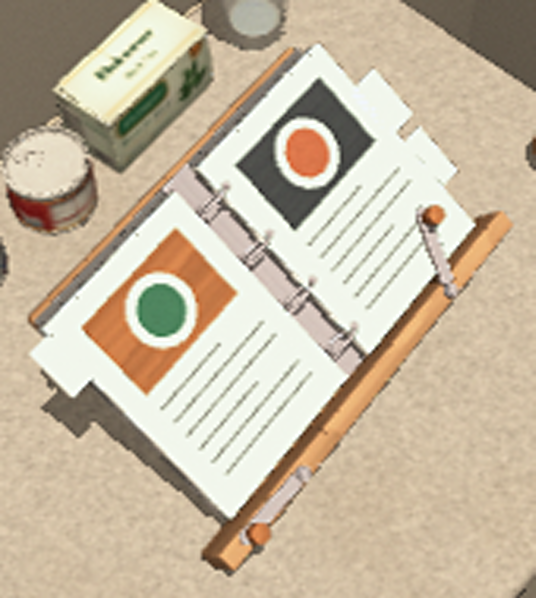

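```bash
cat > geo.py <<'E'
import numpy as np
from scipy.spatial.transform import Rotation as Ro
u=np.array([.8192,0,.5736]);n=np.array([-.5736,0,.8192]);e=np.array([0,1.,0])
R0=np.array([-.0985,0,.0413])
def S(s,y,h): return R0+s*u+y*e+h*n      # stand frame: up-slope, left, out of page (from top leaf mid-plane)
def knob(side,q,h=.0185,r=.062):          # side -1 right, +1 left
    return S(-.009+r*np.sin(q), side*(.1+r*np.cos(q)), h)
def proj(c,P):
    E=c["extrinsics"]; p=(P-E[:3,3])@E[:3,:3]; f=240/np.tan(np.radians(c["fov_y"]/2))
    return np.c_[c["cx"]-f*p[:,0]/p[:,2], c["cy"]+f*p[:,1]/p[:,2]]
def W(pose,P): return Ro.from_euler('z',pose[2]).apply(P)+[pose[0],pose[1],0]
E
cat > fit.py <<'E'
from geo import *; from rig import env
from scipy.optimize import least_squares
top=np.array([(748,147),(747,241),(746,262),(746,355),(702,57),(703,440),(587,470),(208,471),(636,365),(90,471)])/4.8+[238,185]
sc=np.array([(377,68),(412,110),(420,127),(457,172),(319,44),(475,228),(452,290),(304,474),(434,215),(259,535)])/3.15+[230,145]
def pts(q): return np.array([S(.161,-.186,0),S(.111,-.186,0),S(.099,-.186,-.0045),S(.049,-.186,-.0045),S(.2,-.162,0),S(0,-.162,0),
  S(-.009,-.1,.0065),S(-.009,.1,.0065),knob(-1,q[0]),knob(1,q[1])])
C=[env.get_calibration(k) for k in("top","scene")]
def f(v):
    P=W(v[:3],pts(v[3:]))
    return np.r_[proj(C[0],P)-top,proj(C[1],P)-sc].ravel()
r=least_squares(f,[.6,-.1,0,1.3,0.04],loss='soft_l1')
print(r.x);print(f(r.x).reshape(2,-1,2).round(1).tolist())
np.save("pose.npy",r.x)
# loose items, ground-ish rays
for nm,c,px,z in(("mand",C[0],(435,282),.024),("garlic",C[0],(224,286),.025),("salt",C[0],(221,212),.08),("mand s",C[1],(409,190),.024),("garlic s",C[1],(285,347),.025),("salt s",C[1],(213,295),.085)):
    E=c["extrinsics"];F=240/np.tan(np.radians(c["fov_y"]/2))
    d=E[:3,:3]@[(px[0]-c["cx"])/F,-(px[1]-c["cy"])/F,-1]; print(nm,E[:3,3]+d*(z-E[2,3])/d[2])
E
python3 fit.py
```

```text
[ 0.56518447 -0.05366679  0.10312474  1.13337321  0.02014477]
[[[-0.5, -0.5], [-0.3, -0.4], [-0.3, -0.2], [-0.2, -0.1], [-0.4, 2.9], [-0.4, 1.5], [-0.3, -0.6], [0.2, -0.1], [0.1, -0.3], [-0.0, 0.4]], [[-1.0, -0.5], [0.4, 0.7], [-0.1, -0.8], [0.3, -1.0], [1.9, 1.4], [2.2, 0.7], [-0.2, -0.4], [-0.1, -0.8], [-0.1, -0.3], [0.1, -0.6]]]
mand [ 0.49389651 -0.35700338  0.024     ]
garlic [0.43190961 0.18307739 0.025     ]
salt [0.62122678 0.21653095 0.08      ]
mand s [ 0.49502054 -0.35523632  0.024     ]
garlic s [0.43240783 0.18802612 0.025     ]
salt s [0.62228557 0.22492902 0.085     ]
```

```bash
sed -i 's/h=.0185/h=.0215/' geo.py; python3 fit.py | head -1
cat > lib.py <<'E'
from geo import *; from rig import env
pose=np.load("pose.npy")
SP=np.array([u,e,n])  # rows: stand-page axes (s,y,h)
def pose_of(tip,d,x):
    """tip centre (s,y,h); d tool z and x tool x, both in (s,y,h) components -> world TCP pos, quat"""
    d=np.array(d,float)/np.linalg.norm(d); x=np.array(x,float)
    x-=d*(x@d); x/=np.linalg.norm(x)
    M=Ro.from_euler('z',pose[2]).as_matrix()@SP.T@np.c_[x,np.cross(d,x),d]
    p=W(pose,S(*(np.array(tip)-.008*d))[None])[0]
    q=Ro.from_matrix(M).as_quat()
    return p, q[[3,0,1,2]]
D=np.array([0,0,-1.])
def keeper(side,q,sgn,h,back=0,half=.011):
    """tool pushing knob; sgn=-1 lowers q, +1 raises; back = extra clearance"""
    k=np.array([-.009+.062*np.sin(q), side*(.1+.062*np.cos(q)),h])
    t=sgn*np.array([np.cos(q), -side*np.sin(q),0])
    return k-t*(.008+half+back), t
def leaf(th,tilt,r=.174,half=.011,sc=.142,right=0,below=0):
    """tip corner under tab at radius r; tilt = tool angle from -n towards left"""
    c=np.array([sc,-r*np.cos(th)-right,r*np.sin(th)-below])
    d=np.array([0,np.sin(tilt),-np.cos(tilt)]); m=np.array([0,np.cos(tilt),np.sin(tilt)])
    c+= .0015*np.array([0,-np.sin(th),-np.cos(th)])
    return c-m*half, d
E
cat > chk.py <<'E'
from lib import *
def t(nm,tip,d,x):
    p,q=pose_of(tip,d,x); j=env.solve_ik(p,q); print(nm,p.round(3),None if j is None else np.round(j,2))
for f in(1,-1):
  for q in(1.13,.6,0): a,tt=keeper(-1,q,-1,.018); t(f"R{q} x{f}",a,D,f*tt); 
  for q in(1.13,.6,0): a,tt=keeper(-1,q,-1,.018); t(f"R{q} y{f}",a,D,f*np.cross(tt,D)); 
  for q in(0,.8,1.57): a,tt=keeper(1,q,1,.018); t(f"L{q} x{f}",a,D,f*tt)
  for q in(0,.8,1.57): a,tt=keeper(1,q,1,.018); t(f"L{q} y{f}",a,D,f*np.cross(tt,D))
  for th,ti in((0,.8),(.8,.8),(1.3,.7),(1.8,.6)):
    a,d=leaf(th,ti); t(f"F{th} x{f}",a,d,[f,0,0]); t(f"F{th} y{f}",a,d,np.cross(d,[f,0,0]))
E
python3 chk.py
```

```text
[ 0.56531401 -0.05366276  0.10262642  1.14949262  0.03018711]
R1.13 x1 [ 0.509 -0.169  0.094] [ 1.23  0.53 -0.98  2.33  2.01  0.14  1.27]
R0.6 x1 [ 0.501 -0.201  0.087] [ 1.46  0.72 -1.21  2.31  1.68  0.32  1.22]
R0 x1 [ 0.477 -0.226  0.068] [ 1.4   0.63 -0.99  2.33  2.04  0.13  0.29]
R1.13 y1 [ 0.509 -0.169  0.094] [ 1.23  0.53 -0.98  2.33  2.01  0.14  2.84]
R0.6 y1 [ 0.501 -0.201  0.087] [ 1.46  0.72 -1.21  2.31  1.68  0.32  2.79]
R0 y1 [ 0.477 -0.226  0.068] [ 1.4   0.63 -0.99  2.33  2.04  0.13  1.87]
L0 x1 [0.413 0.094 0.047] None
L0.8 x1 [0.455 0.093 0.075] None
L1.57 x1 [0.483 0.058 0.093] [ 0.09  0.28 -0.43  2.52  2.41  0.33  0.59]
L0 y1 [0.413 0.094 0.047] None
L0.8 y1 [0.455 0.093 0.075] None
L1.57 y1 [0.483 0.058 0.093] [ 0.26  0.31 -0.62  2.51  2.28  0.37  2.31]
F0 x1 [ 0.604 -0.238  0.12 ] [ 0.71  0.82  0.01  1.57 -0.94  1.33  0.05]
F0 y1 [ 0.604 -0.238  0.12 ] [ 0.73  0.82 -0.01  1.57 -0.93  1.32 -1.53]
F0.8 x1 [ 0.528 -0.194  0.222] [ 0.71  0.57  0.05  1.77 -0.93  1.39  0.03]
F0.8 y1 [ 0.528 -0.194  0.222] [ 0.61  0.58  0.19  1.78 -0.98  1.44 -1.5 ]
F1.3 x1 [ 0.494 -0.1
[... 917 characters left out ...]
.455 0.093 0.075] None
L1.57 y-1 [0.483 0.058 0.093] [ 0.74  0.55 -1.22  2.49  1.95  0.65 -0.39]
F0 x-1 [ 0.604 -0.238  0.12 ] [ 1.31  1.1  -1.04  1.52 -0.08  1.04  2.54]
F0 y-1 [ 0.604 -0.238  0.12 ] [ 0.73  0.82 -0.01  1.57 -0.93  1.32  1.61]
F0.8 x-1 [ 0.528 -0.194  0.222] [ 1.42  0.83 -1.04  1.72 -0.3   1.07  2.63]
F0.8 y-1 [ 0.528 -0.194  0.222] [ 0.61  0.58  0.19  1.78 -0.98  1.44  1.64]
F1.3 x-1 [ 0.494 -0.123  0.259] [ 1.45  0.56 -1.03  1.93 -0.52  0.97  2.72]
F1.3 y-1 [ 0.494 -0.123  0.259] [ 0.52  0.35  0.19  1.99 -0.99  1.29  1.59]
F1.8 x-1 [ 0.483 -0.037  0.262] [ 1.51  0.43 -1.21  2.11 -0.61  0.76  2.67]
F1.8 y-1 [ 0.483 -0.037  0.262] [ 0.52  0.18 -0.01  2.16 -1.03  1.03  1.47]
```

```bash
cat > chk.py <<'E'
from lib import *
home=env.observe()["joints"]
for a in np.radians([15,22,28,35]):
  d=[-np.sin(a),0,-np.cos(a)]
  for side,sg,qs in((-1,-1,(1.15,.6,0)),(1,1,(0,.8,1.57))):
    for nm,ang in(("x",0),("-x",np.pi),("y",np.pi/2),("-y",-np.pi/2)):
      o=[]
      for q in qs:
        b,t=keeper(side,q,sg,.018); x=t*np.cos(ang)+np.cross(t,D)*np.sin(ang)
        j=env.solve_ik(*pose_of(b,d,x)); o.append("None" if j is None else str(np.round(j,2)))
      print(round(np.degrees(a)),side,nm,*o)
E
python3 chk.py
```

```text
15 -1 x [-0.18  0.38  0.61  2.24 -0.97  0.45 -2.23] [ 0.67  0.38 -0.33  2.18 -0.14  0.3   2.8 ] [ 0.99  0.46 -0.63  2.19  0.3   0.28  1.85]
15 -1 -x [-0.13  0.36  0.54  2.23 -0.92  0.42  0.87] [-0.1   0.41  0.61  2.22 -1.03  0.48  0.49] [ 0.14  0.4   0.4   2.24 -1.01  0.41 -0.06]
15 -1 y [-0.18  0.38  0.61  2.24 -0.97  0.45 -0.68] [-0.1   0.41  0.61  2.22 -1.03  0.48 -1.11] [ 0.14  0.4   0.4   2.24 -1.01  0.41 -1.63]
15 -1 -y [ 0.14  0.33  0.21  2.22 -0.67  0.35  2.17] [ 0.41  0.36 -0.01  2.19 -0.52  0.33  1.55] [ 0.31  0.38  0.19  2.23 -0.85  0.35  1.36]
15 1 x None [-1.06  0.35  0.82  2.44 -1.03  0.21 -1.61] [-0.22  0.25 -0.04  2.34  0.29  0.22  2.72]
15 1 -x [-0.05  0.32 -0.42  2.48  1.46  0.24 -0.17] [-0.61  0.26  0.28  2.42  0.11  0.13  0.39] [-0.65  0.26  0.46  2.36 -0.38  0.21  0.23]
15 1 y [ 0.31  0.41 -0.83  2.46  1.47  0.41 -1.72] [-0.7   0.27  0.38  2.42 -0.11  0.13 -0.93] [-0.96  0.33  0.84  2.38 -0.89  0.28 -0.82]
15 1 -y [-0.26  0.3  -0.18  2.5   1.46  0.16  1.39] [-0.42  0.26  0.06  2.41  0.5   0.16  1.61] [-0.44  0.25  0.21  2.35 -0.02  0.2   1.45]
22 -1 x [-0.5   0.5
[... 2640 characters left out ...]
]
35 -1 -y [-0.27  0.51  0.66  1.98 -0.43  0.79  1.81] [-0.34  0.61  0.87  1.98 -0.62  0.85  1.49] [-0.43  0.78  1.13  2.03 -0.9   0.95  1.29]
35 1 x [-0.81  0.43  0.59  2.26 -0.45  0.56 -1.35] [-1.18  0.75  1.25  2.17 -0.93  0.94 -1.73] [-1.08  0.74  1.25  2.11 -0.88  0.98 -2.37]
35 1 -x [-0.45  0.38  0.14  2.24 -0.1   0.53  1.44] [-0.57  0.38  0.33  2.14 -0.2   0.64  0.67] [-0.6   0.4   0.47  2.08 -0.27  0.72  0.16]
35 1 y [-0.63  0.39  0.36  2.25 -0.27  0.54  0.04] [-0.72  0.41  0.52  2.15 -0.33  0.66 -0.58] [-0.74  0.44  0.66  2.09 -0.4   0.74 -1.29]
35 1 -y [-0.2   0.38 -0.16  2.23  0.11  0.54  2.8 ] [-0.31  0.37  0.01  2.13 -0.    0.64  2.24] [-0.4   0.38  0.23  2.07 -0.13  0.7   1.58]
```

```bash
cat >> lib.py <<'E'
A=np.radians(22); DK=np.array([-np.sin(A),0,-np.cos(A)])
def kp(side,q,sgn,h,back=0): b,t=keeper(side,q,sgn,h,back); return pose_of(b,DK,-t)
def st(tag):
    o=env.observe(); print(tag,"t%.2f"%o["clock"],"F",o["wrist_force"].round(2),"tcp",o["tcp_pos"].round(4))
def shot(nm,cam): import cv2; cv2.imwrite(f"pics/{nm}.png",env.snapshot(cam)[:,:,::-1])
E
python3 - <<'E'
from lib import *
env.clamp(20); st("shut")
q=pose[3]
env.movep(*kp(-1,q,-1,.12,.008)); st("hover")
p,o=kp(-1,q,-1,.035,.008); env.line_to(p,.15,o); st("near")
shot("s1","scene"); shot("w1","wrist"); shot("t1","top")
import cv2
E
python3 -c "
import cv2,numpy as np
a=cv2.imread('pics/s1.png')[140:340,240:440];a=cv2.resize(a,(400,400),interpolation=2)
w=cv2.resize(cv2.imread('pics/w1.png'),(400,300))
a=cv2.resize(a,(400,400)); t=cv2.resize(cv2.imread('pics/t1.png')[200:300,310:410],(300,300),interpolation=2)
o=np.zeros((600,800,3),'u1');o[:400,:400]=a;o[:300,400:]=w;o[300:600,450:750]=t;cv2.imwrite('pics/m1.png',o)"
```

```text
shut t0.87 F [0.07 0.03 0.09] tcp [0.2375 0.5781 0.2393]
hover t3.61 F [-0.08 -0.55  0.17] tcp [ 0.4557 -0.1655  0.181 ]
near t4.33 F [-0.56 -1.35  0.53] tcp [ 0.5034 -0.1616  0.1116]
```

View pics/m1.png

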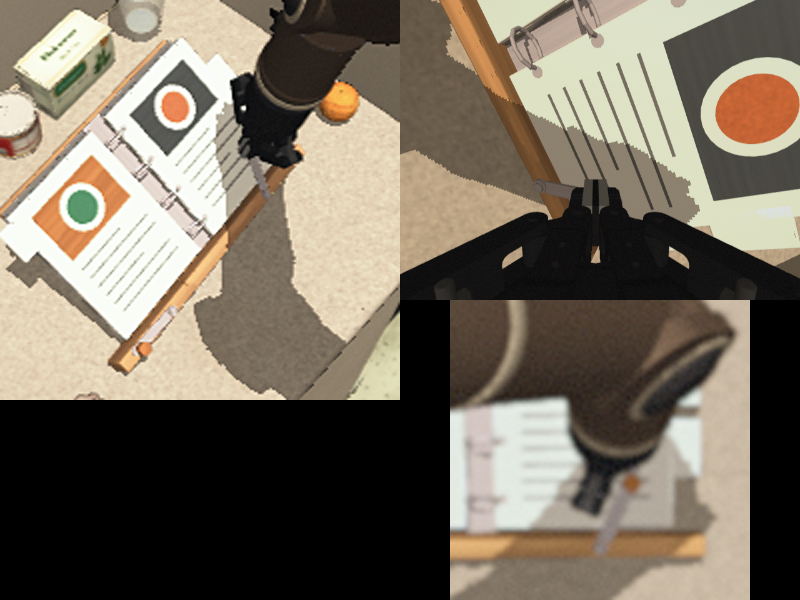

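The hand sits just left of and above the right knob, as intended; in the combined picture the knob is at about (632,483). Next is a guarded descent, then the push.

```bash
python3 - <<'E'
from lib import *
q=pose[3]
p,o=kp(-1,q,-1,.0165,.008); h=env.line_to(p,.06,o,guard=4); st(f"down hit={h}")
if not h:
    for qq in (q,.86,.57,.28,.05):
        p,o=kp(-1,qq,-1,.0165,.0); g=env.line_to(p,.08,o,guard=8); st(f"q{qq:.2f} {g}")
        if g: break
    else:
        p,o=kp(-1,-.08,-1,.0165,0); g=env.line_to(p,.03,o,guard=5); st(f"end {g}")
E
```

```text
down hit=False t4.93 F [-1.37 -0.    0.19] tcp [ 0.514  -0.1602  0.0957]
q1.15 False t5.18 F [ 0.16 -0.08  0.45] tcp [ 0.512  -0.1683  0.0944]
q0.86 False t5.62 F [-0.02  0.59 -0.89] tcp [ 0.5101 -0.1858  0.0915]
q0.57 False t6.06 F [-0.16  0.8  -0.66] tcp [ 0.5037 -0.2022  0.0858]
q0.28 False t6.51 F [ 0.16 -0.8  -0.03] tcp [ 0.4936 -0.2158  0.0778]
q0.05 False t6.91 F [ 0.09 -0.54 -0.32] tcp [ 0.4835 -0.2236  0.0702]
end True t7.21 F [1.71 0.9  5.03] tcp [ 0.48  -0.226  0.067]
```

```bash
python3 - <<'E'
from lib import *
print(kp(-1,-.08,-1,.0165)[0],kp(-1,0,-1,.0165)[0])
p,o=kp(-1,0,-1,.08,.02); env.line_to(p,.2,o); st("up")
# move to leaf approach, out to the right
b,d=leaf(0,.8,right=.05,below=.014); P,O=pose_of(b+[0,-.05,.08],d,np.cross(d,[-1,0,0])); P2,O2=pose_of(b+[0,-.05,.08],d,[1,0,0])
for a in((P,O),(P2,O2)): print(env.solve_ik(*a))
shot("s2","scene"); shot("t2","top")
import cv2
a=cv2.resize(cv2.imread('pics/s2.png')[140:340,240:440],(400,400),interpolation=2);t=cv2.resize(cv2.imread('pics/t2.png')[200:300,310:410],(400,400),interpolation=2)
cv2.imwrite('pics/m2.png',np.hstack([a,t]))
E
```

```text
[ 0.47692088 -0.22695014  0.06547131] [ 0.4808727  -0.22521609  0.06834819]
up t7.70 F [ 0.18  0.5  -0.35] tcp [ 0.4613 -0.2267  0.1321]
[ 0.92307913  0.84206028 -0.13077323  1.37079702 -0.76318428  1.46423132
  1.48278296]
[ 0.65782679  0.85867563  0.3255241   1.39521435 -1.01698152  1.6353501
  0.07733084]
```

View pics/m2.png

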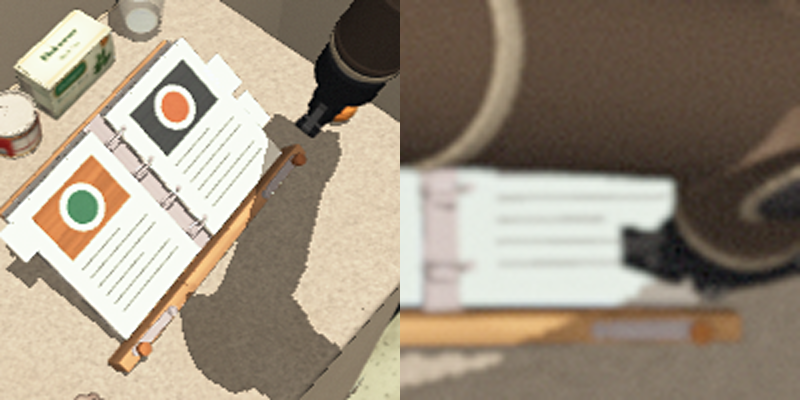

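Right keeper now lies along the ledge: the arm is parallel to it and the knob is at (703,330) in the right half. Now the leaf.

```bash
python3 - <<'E'
from lib import *
def L(th,tilt,off=(0,0,0),**k): b,d=leaf(th,tilt,r=.172,**k); return pose_of(b+np.array(off),d,np.cross(d,[-1,0,0]))
env.movep(*L(0,.8,(0,-.06,.12))); st("hover")
seq=[("low",L(0,.8,right=.04,below=.014),.15),("under",L(0,.8,below=.014),.06)]
tl=lambda th:.8-.25*th/1.75
seq+=[(f"th{t:.2f}",L(t,tl(t)),.12) for t in np.linspace(.1,1.75,9)]
for nm,(p,o),v in seq:
    g=env.line_to(p,v,o,guard=6); st(f"{nm} {g}")
    if g: break
    if nm in("th0.31","th1.34"): shot("s3"+nm,"scene")
E
python3 -c "
import cv2,numpy as np,glob
a=[cv2.resize(cv2.imread(f)[120:340,230:450],(400,400),interpolation=2) for f in sorted(glob.glob('pics/s3*'))]
cv2.imwrite('pics/m3.png',np.hstack(a))"
```

```text
hover t9.48 F [ 0.21 -0.43 -0.2 ] tcp [ 0.5421 -0.3021  0.2175]
low False t10.53 F [-0.22  0.04  0.71] tcp [ 0.6161 -0.2759  0.1088]
under False t11.35 F [ 0.71  0.52 -0.19] tcp [ 0.6122 -0.2354  0.1082]
th0.10 False t11.76 F [ 0.74 -1.08  0.02] tcp [ 0.5944 -0.2371  0.1342]
th0.31 False t12.21 F [0.18 0.86 0.11] tcp [ 0.5739 -0.2317  0.1625]
th0.51 False t12.71 F [-0.56 -0.3   0.19] tcp [ 0.5536 -0.22    0.1895]
th0.72 False t13.16 F [ 0.35 -0.53  0.09] tcp [ 0.5347 -0.2018  0.2136]
th0.92 False t13.61 F [ 0.53 -0.09  0.18] tcp [ 0.518  -0.1778  0.2339]
th1.13 False t14.06 F [ 0.14 -1.08  0.33] tcp [ 0.5041 -0.1492  0.2495]
th1.34 False t14.51 F [ 1.51 -0.4  -0.66] tcp [ 0.4936 -0.1169  0.2597]
th1.54 False t15.00 F [ 0.41 -0.08  0.19] tcp [ 0.4869 -0.0822  0.2642]
th1.75 False t15.44 F [ 0.29 -0.42  0.04] tcp [ 0.4844 -0.0473  0.2626]
```

```bash
python3 - <<'E'
from lib import *
env.dwell(.8); shot("s4","scene"); shot("t4","top")
import cv2
a=[cv2.resize(cv2.imread(f)[y:y+200,x:x+200],(400,300) if 0 else (300,300),interpolation=2) for f,x,y in(('pics/s3th0.31.png',240,140),('pics/s3th1.34.png',240,140),('pics/s4.png',240,140),('pics/t4.png',220,150))]
cv2.imwrite('pics/m3.png',np.vstack([np.hstack(a[:2]),np.hstack(a[2:])]))
E
```

```text
(no output)
```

View pics/m3.png

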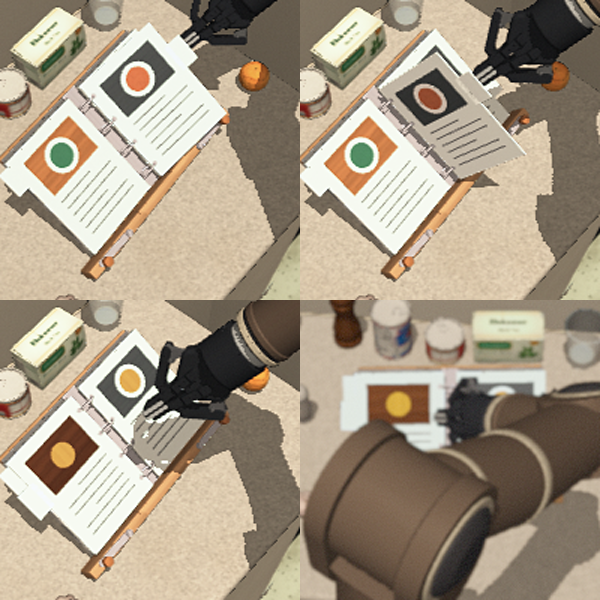

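The leaf has gone over: the left side shows a new picture at (62,455), the right side shows the next page, and everything else is in place. Left keeper next.

```bash
python3 - <<'E'
from lib import *
o=env.observe(); M=W([0,0,pose[2]],S(0,-.03,.04)[None]-R0)[0]
env.line_to(o["tcp_pos"]+M,.25)
env.movep(*kp(1,0,1,.10,.02)); st("hover")
p,q=kp(1,0,1,.0165,.016); g=env.line_to(p,.12,q,guard=4); st(f"down {g}")
if not g:
    for t in (0,.26,.52,.78,1.04,1.3,1.52,1.66):
        p,q=kp(1,t,1,.0165,.005*np.cos(t)); last=t>1.6
        g=env.line_to(p,.03 if last else .08,q,guard=5 if last else 8); st(f"q{t:.2f} {g}")
        if g: break
    print([kp(1,t,1,.0165)[0].round(4) for t in(1.57,)])
E
```

```text
hover t17.88 F [ 0.88 -0.08 -0.69] tcp [0.3526 0.087  0.1033]
down False t18.73 F [-0.77  0.35  1.43] tcp [0.4035 0.0922 0.0375]
q0.00 False t19.02 F [ 0.    0.46 -0.98] tcp [0.4131 0.0933 0.0443]
q0.26 False t19.45 F [ 0.02 -0.16  0.37] tcp [0.4256 0.0987 0.0533]
q0.52 False t19.88 F [-0.92 -0.53 -0.49] tcp [0.4399 0.0996 0.0632]
q0.78 False t20.29 F [-1.15  0.48 -0.5 ] tcp [0.4544 0.0956 0.0729]
q1.04 False t20.70 F [-0.13 -0.48 -0.3 ] tcp [0.4676 0.0871 0.0815]
q1.30 False t21.10 F [ 0.77  0.28 -0.43] tcp [0.4786 0.0745 0.0883]
q1.52 False t21.46 F [-0.92  0.54  0.01] tcp [0.4855 0.0615 0.0922]
q1.66 True t21.73 F [-0.09  3.66  0.27] tcp [0.4868 0.0582 0.0927]
[array([0.4871, 0.058 , 0.093 ])]
```

Contact at the stop came exactly at the predicted spot. I'll retreat and check.

```bash
python3 - <<'E'
from lib import *
p,o=kp(1,1.57,1,.0165,.012); env.line_to(p,.08,o)
p,o=kp(1,1.57,1,.12,.03); env.line_to(p,.2,o)
env.movep([0.238,.5,.3],[0,.1937,.9811,0]); env.dwell(.3); st("away")
shot("s5","scene"); shot("t5","top")
import cv2
a=[cv2.resize(cv2.imread(f)[y:y+w*3//2,x:x+w],(400,600),interpolation=2) for f,x,y,w in(('pics/s5.png',235,125,180),('pics/t5.png',240,170,160))]
cv2.imwrite('pics/m5.png',np.hstack(a))
E
```

```text
away t24.75 F [-0.21 -0.28 -0.04] tcp [0.2385 0.4996 0.3   ]
```

View pics/m5.png

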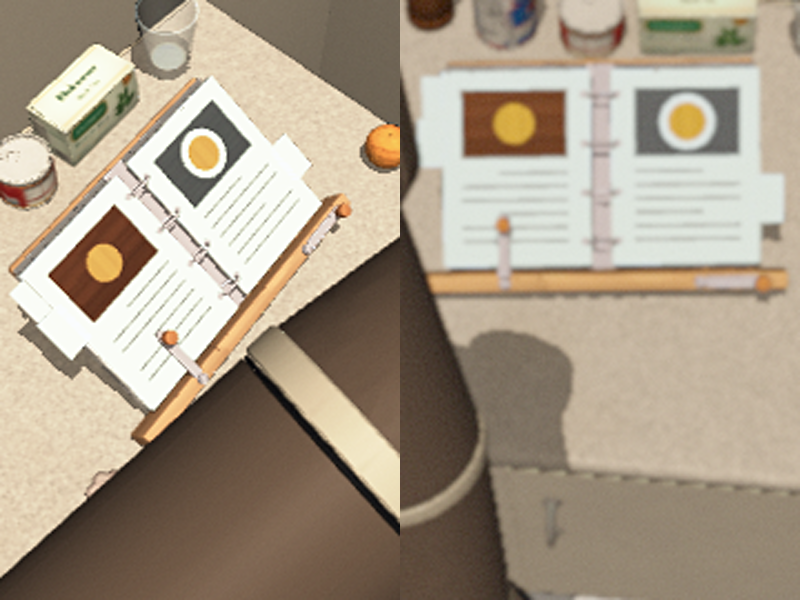

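Both keepers and the leaf are where they should be: left knob at (503,226), right knob at (764,285), one tab left on the right. I'll check the keeper angles numerically, then hand in.

```bash
python3 - <<'E'
from lib import *
for cam,ks in(("top",[((764,285),-1,0),((503,226),1,1.57)]),("scene",[((344,210),-1,0),((170,338),1,1.57)])):
    c=env.get_calibration(cam)
    for px,s,q in ks:
        m=np.array(px)*([.4,.4] if cam=="top" else [.45,.45])+([240,170] if cam=="top" else [235,125])
        if cam=="top": m[0]=240+(px[0]-400)*.4
        print(cam,s,m.round(1),[proj(c,W(pose,knob(s,q+dq)[None]))[0].round(1).tolist() for dq in(-.1,0,.1)])
E
```

```text
top -1 [385.6 284. ] [[384.8, 285.3], [384.9, 282.9], [384.8, 280.5]]
top 1 [281.2 260.4] [[278.3, 259.6], [280.8, 259.5], [283.2, 259.6]]
scene -1 [389.8 219.5] [[391.3, 221.2], [389.9, 219.3], [388.3, 217.7]]
scene 1 [311.5 277.1] [[310.2, 278.3], [311.8, 276.3], [313.5, 274.5]]
```

Both keepers are at their stops within about 0.03 rad.

```bash
python3 -c "
from rig import env
print(env.close_job())"
```

```text
the job is handed in; nothing more can be done
None
```

Job handed in after about 25 s of robot time: the right keeper lies along the ledge, only the top right-hand leaf was turned and lies flat on the left, and the left keeper is up at its stop over it; nothing was gripped, and no surrounding item looked moved in the pictures (the last one showed the garlic only partly and not the salt shaker).

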